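# Rock the nest block out of the printing jig

### The job

Change-over at the pad printer: slide the jig's black-knobbed keeper all the way back off the blue nest block, then take the block by its upstand and keep rocking it from side to side along the pocket's long way, easing it upwards, until it works free of its tight pocket, without lifting the jig off its dowels. Finish while still holding the block upright and still, just clear above its pocket (a finger's width or two), so that the pocket can be blown out, and leave the other things on the bench alone.

Things in the scene. Friction and masses are not known exactly. Their poses are not given: they have to be found in the camera images.
- bed: Fixed dark steel setting plate on the bench, 250 x 180 x 12 mm, carrying the jig. Origin on the bench under the pocket's centre; x points from the pocket to the keeper, y along the pocket's long side (the direction in which the block is rocked), z up. The jig covers x -51 to 119 mm and y -60 to 60 mm of it.
- jig (a joint): How far the jig is lifted off the setting plate (m): 0 = fully down. The jig is a loose aluminium base 170 x 120 x 40 mm that sits by its weight (about 24 N) over two upright dowels: it can only rise straight up. A straight pull on the block takes 35 to 50 N and so would lift the jig with it.
- pocket (a point): Centre of the pocket's mouth on the jig's top face, 52 mm above the bench; axes as bed. Pocket 66 mm (x) by 82 mm (y), 20 mm deep: 1 mm play round the block. Four spring plungers in its long walls (facing along x, at y = -25 and 25 mm, 6 mm below the mouth, 18 N each) hold the block by friction.
- keeper (a joint): Keeper's position (m): 0 = shut, 0.030 = fully back at its stop. Steel slide 60 x 36 x 8 mm on the jig's top between two guides 12 mm high (y 16 to 29 mm either side); it opens along +x, away from the block. Shut, it covers the block's shoulder by 10 mm. Friction 2 N, stays where left; starts 0 to 6 mm open.
- keeper_knob (a point): Centre of the keeper's upright round black knob, 20 mm in diameter, 26 mm high (13 mm above and below this point). Its axis is 64 mm in +x from the pocket's centre when shut, 94 mm when fully back. The point lies 29 mm above the jig's top face, 21 mm above the slide's top face.
- nest: Blue block, 0.2 kg; origin at centre of underside, z up. Foot 64 (x) x 80 (y) x 20 mm, flush with the jig when seated; on it an upstand 40 (x) x 26 (y) mm, 42 mm high: grip its 26 mm. Tilted about x, one end slides up while the other end's plungers act as pivot. Seated, it tilts about 0.1 rad each way before its ends bind, more as it rises; freed of the plungers when 14 mm up.
- ink_cup: Bystander: steel ink cup 84 mm in diameter, 50 mm high, origin at its underside.
- pad: Bystander: red silicone printing pad on a 75 x 55 mm wooden plate, 49 mm high, origin at its underside.
- ink_tin: Bystander: ink tin 74 mm in diameter, 85 mm high, origin at its underside.
- driver: Bystander: screwdriver with red handle, 170 mm long, lying on the bench.
Things that resemble listed ones, but are neither listed nor needed, are in the scene too. What is meant by the nest is not turquoise, and is the larger of those in its own colour.

How it is judged:
By the outcome, as a careful person would: the job done as asked, in the order asked, and still so for the second after the job is handed in, while the arm keeps its last pose, push and grip.
It also fails if it takes over 45 s, if anything falls off the work surface, if the arm or the gripper's body presses on something with over 40 N, if the wrist force passes 120 N, or if a joint passes its speed limit or range.

### The arm

A 6-joint arm with a two-finger parallel gripper is mounted at the origin on the work surface. World frame = base frame: x ahead of the robot, y to its left, z up, the work surface at z = 0. Lengths are in mm, angles in rad, forces in N, time in s.
With the tool pointing down it reaches from about 300 to 775 mm from the base axis. Payload 14.6 kg.
Tool frame: the origin (TCP) lies midway between the tips of the shut fingers; the grasp point (between the pads) lies grasp_offset behind it (grasp_offset is the distance from the TCP to the grasp point, in mm); z points along the fingers, y is the line along which they close (so a half turn about z gives the same grasp; the last joint's range is limited). The gripper opens to 94 mm and grips with 3 to 60 N. Pads are 16 mm wide; open, the fingers measure 119 mm over their backs; the gripper's body (75 mm by 177 mm) begins 78 mm behind the grasp point.
Start: joints at [-0.067, 0.3, 1.521, -0, 1.321, -0.067], TCP at [549.99, -0.002, 205.446] pointing down, gripper open.
Joint ranges: [-3.03, 3.03], [-0.79, 2.21], [0.23, 2.52], [-1.04, 4.18], [0, 3.07], [-2.55, 2.55]. Speed limits (rad/s): [2.22, 2.22, 2.57, 3.14, 3.14, 3.14].

### API

Orientations are given as [roll, pitch, yaw] about the fixed x, y, z axes, in that order (R = Rz(yaw) Ry(pitch) Rx(roll)).
In Python, from cell import * gives the robot as it stands. The module is installed in compiled form; this text tells all that it offers.
- The arm moves only by the shell command python3 -m jog 'ROWS' [FORCE]. ROWS is JSON, a list of rows, each a list of 3 entries, a list of its own where there are three numbers: the finger opening in mm, from 0 to 94, then the shift along the tool's x, y, z in units of 50 mm (1.0 is 50 mm), then the turn about the tool's z in units of 180 degrees (1.0 is 180 degrees). In form: [[fingers, [dx, dy, dz], twist], ...]. A call has 1 to 20 rows; each row shifts and turns the commanded pose from where the row before left it, along the tool's axes as they then stand; what a row does not reach is not made up. A row lasts 1/10 s, in which the tool goes at most 50 mm and 8.59 degrees, less where a joint would pass 70% of its speed; a pose out of reach is approached as far as the arm can. A call with a number of a shift or a turn outside -1 to 1 is refused whole. A call with a gripper value outside its range is refused whole. The fingers move at their own pace and stop on an object; FORCE is the grip in N (left out, the last holds). Time passes only in rows, so rows that do not move let the fingers close. It gives the time, the measured TCP pose, the force, the opening and the grip force at its end, in the units of the state.
- read_state(): the state, without advancing time (a new reading comes with each control period).
- camera(name): name is "scene" or "side" or "wrist"; returns the picture (384x512x3 uint8, red, green, blue); there is no depth.
- calibration(name): a dict with "mtx" (3x3 intrinsics, pixels), "cam_to_world" (4x4, takes a point from camera to world coordinates); the wrist camera has in their place "hand_eye" (4x4, takes a point from camera to tool coordinates, whose origin is the TCP and whose axes are the flange's). Camera axes: x right, y down, z forward; pixel columns grow to the right and rows downward; lengths in mm; the calibration is good to about 2 mm. A picture is of the moment at which its call begins: read the wrist's pose just before it. calibration takes no time and is no camera call.
- sign_off(): hands the job in; it is judged then, once.
Trained networks look in the newest picture that a camera, given by its name, has taken for a name from the list of things; names that differ only in an ending like _2 or _b are one class to them, and where a whole thing is asked for, a point or a joint stands for the part that bears it (a point fixed in the world has none). Each returns a list of dicts, best first, with "conf" (0 to 1); they miss things now and then, are a little off and sometimes report something else, mostly with a low value. They report only what shows in the picture. A call takes as long as a camera call. They do not tell look-alikes from the thing itself.
- regions_of(camera, query): "pixels" (384x512 bool, what is visible of it) and "rect" ([centre column, centre row, width, height] in pixels, round what is visible of it).
The state is a dict: "clock": time; "joints": joint angles; "qd": joint speeds; "effort": joint torques, N m; "eef_pos": TCP position; "eef_rot": TCP orientation; "wrist_force": force on the tool from outside, world axes, zero at the start; "moment": the same for the moment, N m; "finger_gap": finger opening in mm; "finger_force": force on a finger pad.
Only numpy, scipy, OpenCV 4.12 (cv2) and the standard library are available. Lean on these libraries where they do the work, as an engineer would, in place of code of your own. Each camera call takes 0.05 s, during which the arm holds its last target. There are 200 camera calls.

## Working session

There is one attempt and no reset: what is moved stays moved. The work goes in short steps, Python scripts to look and compute and a shell command to move; the robot and the scene stay as the last step left them, time stands still between calls to the robot, and variables do not carry over. Pictures are saved under pics/ and viewed, at most 10 in all, crops included, and the job is handed in when it is done.

```bash
mkdir -p pics; python3 - <<'E'
from cell import *
import cv2, numpy as np
s=read_state(); print({k:np.round(v,3).tolist() for k,v in s.items()})
ims=[]
for c in ["scene","side"]:
    im=camera(c); cv2.imwrite(f"pics/{c}0.png",cv2.resize(im[:,:,::-1],(800,600),interpolation=cv2.INTER_CUBIC))
    for q in ["nest","keeper_knob","jig","bed"]:
        for r in regions_of(c,q): print(c,q,round(r["conf"],2),np.round(r["rect"],1).tolist(),int(r["pixels"].sum()))
    k=calibration(c); print(np.round(k["mtx"],1).tolist(),np.round(k["cam_to_world"],3).tolist())
print(np.round(calibration("wrist")["hand_eye"],3).tolist())
E
```

```text
{'clock': 0.0, 'joints': [-0.067, 0.3, 1.522, 0.0, 1.321, -0.067], 'qd': [-0.001, 0.002, -0.001, -0.0, -0.001, 0.001], 'effort': [-0.002, -53.181, -35.274, 0.071, 0.024, -0.0], 'eef_pos': [549.741, 0.019, 204.898], 'eef_rot': [-3.14, -0.0, 1.571], 'wrist_force': [-0.656, 0.212, -0.148], 'moment': [-0.038, -0.009, 0.085], 'finger_force': 0.0, 'finger_gap': 94.141}
scene nest 0.9 [251.0, 179.7, 29.2, 25.7] 405
scene nest 0.78 [257.7, 264.1, 40.2, 42.5] 1128
scene nest 0.74 [316.8, 175.8, 15.4, 18.7] 223
scene keeper_knob 0.47 [247.8, 195.6, 11.3, 20.2] 210
scene jig 0.95 [249.0, 201.7, 47.3, 50.5] 1923
scene bed 0.69 [247.8, 206.8, 70.1, 64.2] 3697
[[358.8, 0.0, 255.7], [0.0, 358.8, 191.8], [0.0, 0.0, 1.0]] [[-0.12, 0.552, -0.825, 1300.552], [0.993, 0.063, -0.101, 121.091], [-0.004, -0.831, -0.556, 584.193], [0.0, 0.0, 0.0, 1.0]]
side nest 0.92 [164.1, 185.1, 19.2, 19.0] 413
side nest 0.66 [223.2, 221.1, 32.0, 35.1] 835
side nest 0.66 [332.0, 197.1, 46.0, 35.7] 945
side keeper_knob 0.16 [226.6, 220.8, 38.9, 34.7] 888
side jig 0.84 [239.8, 224.2, 89.1, 69.1] 3528
side bed 0.73 [241.8, 235.3, 129.8, 94.0] 6761
[[433.1, 0.0, 257.5], [0.0, 433.1, 189.6], [0.0, 0.0, 1.0]] [[0.978, -0.159, 0.132, 444.267], [-0.206, -0.697, 0.687, -606.078], [-0.017, -0.699, -0.715, 765.608], [0.0, 0.0, 0.0, 1.0]]
[[-0.0, -0.963, -0.269, 77.724], [1.0, -0.0, 0.0, 0.057], [-0.0, -0.269, 0.963, -178.784], [0.0, 0.0, 0.0, 1.0]]
```

View pics/scene0.png

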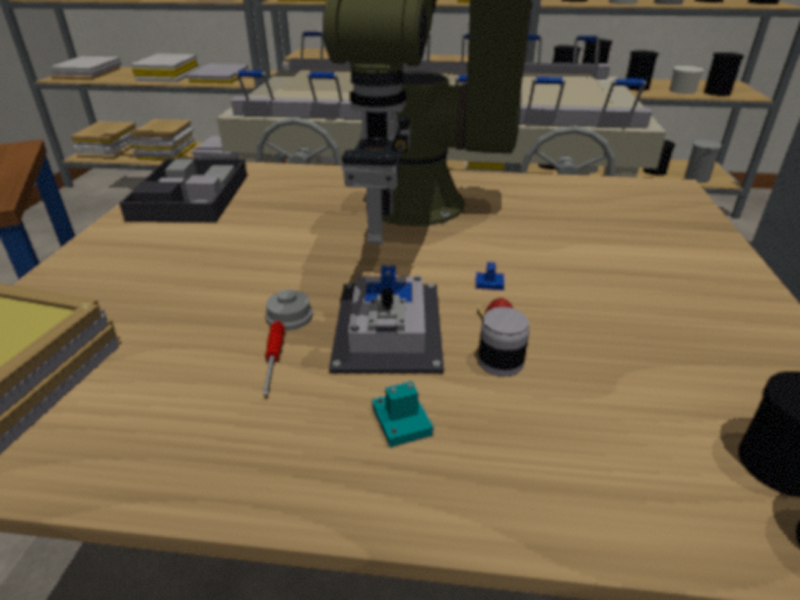

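View pics/side0.png

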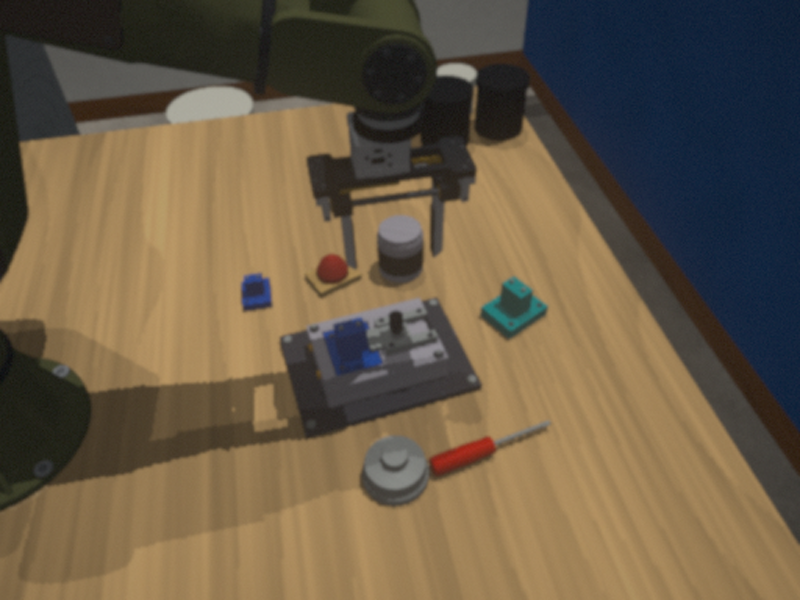

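The jig carries the block. Things that could be taken for the nest, in the 800x600 scene view:
- blue block in the jig at (388,285)
- small loose blue one at (490,277)
- turquoise one at (402,412)

I choose the one in the jig, because it is blue, the larger of the two, and under the keeper. Next I fit the bed pose and check the choice in a close crop.

```bash
cat > h.py <<'E'
from cell import *
import cv2, numpy as np
from scipy.spatial.transform import Rotation as Ro
from scipy.optimize import least_squares
def T(p,r):
    M=np.eye(4); M[:3,:3]=Ro.from_euler("xyz",r).as_matrix(); M[:3,3]=p; return M
def cam(name,s=None):
    k=calibration(name)
    M=k["cam_to_world"] if name!="wrist" else T(s["eef_pos"],s["eef_rot"])@np.array(k["hand_eye"])
    return np.array(k["mtx"]),np.array(M)
def proj(K,M,P):
    P=np.atleast_2d(P); q=(P-M[:3,3])@M[:3,:3]; q=q@K.T; return q[:,:2]/q[:,2:]
def ray(K,M,uv,z):
    d=M[:3,:3]@np.linalg.solve(K,[*uv,1]); o=M[:3,3]; return o+d*(z-o[2])/d[2]
def bedpts(x,y,a,P):
    P=np.atleast_2d(P).astype(float); c,s=np.cos(a),np.sin(a)
    return np.c_[x+c*P[:,0]-s*P[:,1],y+s*P[:,0]+c*P[:,1],P[:,2]]
E
python3 - <<'E'
from h import *
K,M=cam("side"); f=1.5625
for n,uv in dict(bl=(283,340),br=(433,300),fr=(480,384),fl=(305,432)).items(): print(n,np.round(ray(K,M,np.array(uv)/f,12),1))
print("knob top",np.round(ray(K,M,np.array((396,314))/f,94),1),"upstand",np.round(ray(K,M,np.array((352,328))/f,94),1))
im=camera("side"); a=cv2.resize(im[185:285,170:320,::-1],(600,400),interpolation=cv2.INTER_CUBIC)
s=read_state(); w=camera("wrist"); w=w[:,:,::-1]; 
b=cv2.resize(w,(533,400)); 
cv2.imwrite("pics/crop1.png",a)
cv2.imwrite("pics/wrist1.png",b)
E
```

```text
bl [393.9  68.4  12. ]
br [628.2  98.9  12. ]
fr [653.2 -72.   12. ]
fl [408.5 -96.9  12. ]
knob top [553.2   7.7  94. ] upstand [491.   -4.2  94. ]
```

View pics/crop1.png

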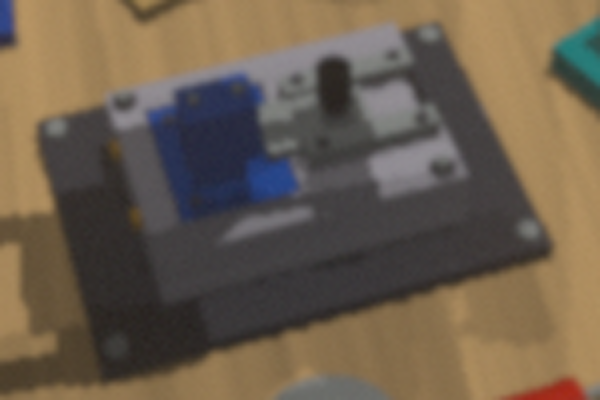

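The crop shows the larger blue block in the jig, with its upstand at about (215,125), and the black knob at (333,85). That confirms the choice.

View pics/wrist1.png

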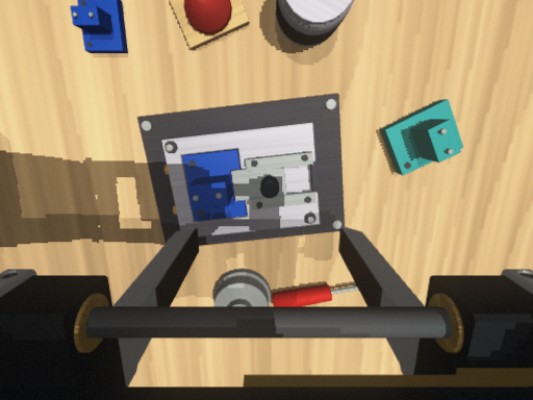

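The wrist view, in its own pixels, shows:
- bed corners near (138,117), (338,95) and (344,232)
- jig top corners near (163,141) and (313,123)
- knob top at (270,187)

I fit the bed pose to these.

```bash
cat > fit.py <<'E'
from h import *
def fit(s,P,uv,x0,knob=None):
    K,M=cam("wrist",s)
    r=least_squares(lambda v:(proj(K,M,bedpts(*v,P))-uv).ravel(),x0,loss="soft_l1")
    print("bed",np.round(r.x,3),"res",np.round(r.fun.reshape(-1,2),1).tolist())
    if knob is not None:
        p=ray(K,M,knob,94)[:2]-r.x[:2]; c,si=np.cos(r.x[2]),np.sin(r.x[2])
        print("knob in bed",round(c*p[0]+si*p[1],1),round(-si*p[0]+c*p[1],1))
    return r.x
E
python3 - <<'E'
from fit import *
s=read_state(); im=camera("wrist"); g=cv2.cvtColor(im,cv2.COLOR_RGB2GRAY); f=512/533
uv=np.array([(138,117),(338,95),(344,232),(163,141),(313,123),(181,154)],np.float32)*f
uv=cv2.cornerSubPix(g,uv.reshape(-1,1,2).copy(),(5,5),(-1,-1),(3,50,.01)).reshape(-1,2); print(np.round(uv,1).tolist())
P=[(-91,90,12),(159,90,12),(159,-90,12),(-51,60,52),(119,60,52),(-33,41,52)]
rs=regions_of("wrist","keeper_knob")
for r in rs: print(round(r["conf"],2),np.round(r["rect"],1).tolist())
m=(im.max(2)<45).astype(np.uint8); m[:150]=0;m[200:]=0;m[:,:235]=0;m[:,285:]=0
n,l,st,ce=cv2.connectedComponentsWithStats(m); print(st[1:].tolist(),np.round(ce[1:],1).tolist())
fit(s,P,uv,[487,-4,.115],(270*f,187*f))
fit(s,P[:5],uv[:5],[487,-4,.115])
E
```

```text
[[131.60000610351562, 111.9000015258789], [324.79998779296875, 89.4000015258789], [326.0, 220.10000610351562], [156.1999969482422, 135.8000030517578], [299.79998779296875, 117.30000305175781], [173.89999389648438, 147.89999389648438]]
0.77 [249.3, 176.4, 56.0, 31.2]
0.33 [206.3, 177.6, 68.2, 71.9]
[[251, 169, 17, 21, 265], [250, 195, 1, 1, 1]] [[258.7, 179.6], [250.0, 195.0]]
bed [ 4.87434e+02 -4.60000e-01  1.12000e-01] res [[-1.0, 0.1], [0.9, -0.6], [5.6, 1.6], [-1.1, -1.4], [0.4, 0.2], [-0.5, 0.9]]
knob in bed 65.0 2.2
bed [ 4.87257e+02 -7.83000e-01  1.14000e-01] res [[-1.2, 0.5], [0.6, -0.5], [5.5, 1.7], [-1.3, -1.0], [0.2, 0.4]]
```

```bash
python3 -m jog '[[50,[0.15,0.04,0],0],[50,[0,0,0.15],0.0464],[50,[0,0,0.15],0.0464],[50,[0,0,0.15],0.0464],[50,[0,0,0.15],0.0464],[50,[0,0,0.15],0.0464],[50,[0,0,0.15],0.0464],[50,[0,0,0.15],0.0464],[50,[0,0,0.15],0.0464],[50,[0,0,0.15],0.0464],[50,[0,0,0.15],0.0464],[50,[0,0,0],0],[50,[0,0,0],0]]' 20
python3 - <<'E'
from h import *
s=read_state(); im=camera("wrist"); cv2.imwrite("pics/wrist2.png",cv2.resize(im[:,:,::-1],(800,600)))
K,M=cam("wrist",s)
print(np.round(s["eef_pos"],1),np.round(s["eef_rot"],3),s["clock"])
for n,p in dict(knob=(65,0,94),u1=(20,13,94),u2=(20,-13,94),u3=(-20,13,94)).items(): print(n,np.round(proj(K,M,bedpts(487.4,-.5,.113,[p]))*1.5625,0))
E
```

```text
clock: 2.0
eef_pos: [552.1, 7.8, 130.7]
eef_rot: [-3.142, -0.0, 0.118]
wrist_force: [-0.9, 0.8, 0.3]
finger_gap: 50.3
finger_force: 0.0
[552.1   7.8 130.7] [-3.142 -0.     0.118] 2.0
knob [[403. 332.]]
u1 [[379. 409.]]
u2 [[427. 409.]]
u3 [[380. 471.]]
```

View pics/wrist2.png

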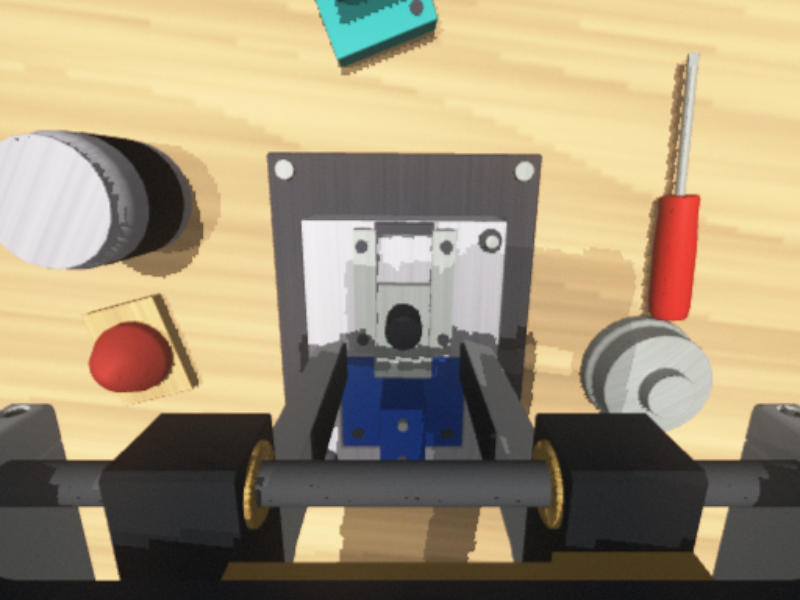

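The knob top sits at (403,332) as predicted, and the fingers straddle it evenly. I lower and grip it.

```bash
python3 -m jog '[[46,[0,0,0.4],0],[46,[0,0,0.4],0],[46,[0,0,0.36],0],[18,[0,0,0],0],[18,[0,0,0],0],[18,[0,0,0],0],[18,[0,0,0],0],[18,[0,0,0],0]]' 20; python3 -m jog '[[18,[0.05,0,0],0],[18,[0.05,0,0],0],[18,[0.05,0,0],0],[18,[0.05,0,0],0],[18,[0.05,0,0],0],[18,[0.05,0,0],0],[18,[0.05,0,0],0],[18,[0.05,0,0],0],[18,[0.05,0,0],0],[18,[0.04,0,0],0],[18,[0,0,0],0]]'
```

```text
clock: 2.85
eef_pos: [552.5, 7.8, 73.6]
eef_rot: [-3.141, -0.002, 0.113]
wrist_force: [-0.5, 3.0, 5.6]
finger_gap: 19.4
finger_force: 20.0
clock: 3.95
eef_pos: [577.0, 10.5, 73.6]
eef_rot: [3.142, -0.002, 0.113]
wrist_force: [0.0, 1.7, 6.3]
finger_gap: 19.4
finger_force: 20.0
```

```bash
python3 -m jog '[[18,[0.03,0,0],0],[18,[0.03,0,0],0],[18,[0.02,0,0],0],[18,[0,0,0],0]]'; python3 -m jog '[[18,[0.02,0,0],0],[18,[0.02,0,0],0],[18,[0,0,0],0]]'
```

```text
clock: 4.35
eef_pos: [580.8, 10.9, 73.6]
eef_rot: [3.142, -0.002, 0.113]
wrist_force: [-1.6, 2.4, 6.1]
finger_gap: 19.6
finger_force: 20.0
clock: 4.65
eef_pos: [582.1, 11.1, 73.5]
eef_rot: [-3.142, 0.0, 0.113]
wrist_force: [-7.2, 1.7, 10.2]
finger_gap: 19.4
finger_force: 20.0
```

```bash
python3 -m jog '[[18,[0.02,0,0],0],[18,[0.02,0,0],0],[18,[0,0,0],0]]'
```

```text
clock: 4.95
eef_pos: [582.4, 11.1, 73.4]
eef_rot: [-3.141, 0.005, 0.114]
wrist_force: [-20.9, 0.7, 18.4]
finger_gap: 19.3
finger_force: 20.0
```

The keeper is at its stop: x holds at 582.4 while the push rises to 21 N. I release and move over the block.

```bash
python3 -m jog '[[46,[0,0,0],0],[46,[0,0,0],0],[46,[0,0,0],0],[46,[0,0,-0.4],0],[46,[0,0,-0.4],0],[46,[-0.4,0,0],0],[46,[-0.5,0,0],0],[46,[-0.5,0,0],0],[46,[-0.52,0,0],0],[46,[0,0,0],0],[46,[0,0,0],0]]'
python3 - <<'E'
from h import *
s=read_state(); a=camera("side")[170:290,150:330,::-1]; b=camera("wrist")[:,:,::-1]
cv2.imwrite("pics/v3.png",np.vstack([cv2.resize(a,(450,300),interpolation=cv2.INTER_CUBIC),cv2.resize(b[150:384,80:431],(450,300))]))
E
```

```text
clock: 6.05
eef_pos: [489.4, 0.3, 112.9]
eef_rot: [3.141, -0.001, 0.113]
wrist_force: [0.2, -0.1, 0.4]
finger_gap: 46.2
finger_force: 0.0
```

View pics/v3.png

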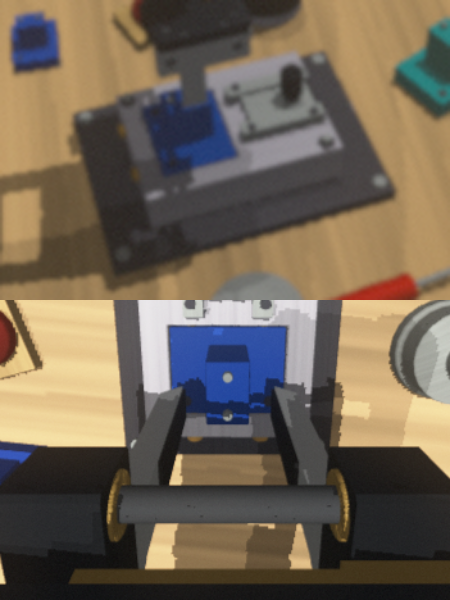

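The keeper's slide is well off the block (knob at (291,82) in the side crop), and the upstand at (227,385) in the wrist crop is centred between the fingers. I go down and grip it.

```bash
python3 -m jog '[[46,[0,0,0.4],0],[46,[0,0,0.34],0],[46,[0,0,0.2],0],[22,[0,0,0],0],[22,[0,0,0],0],[22,[0,0,0],0],[22,[0,0,0],0],[22,[0,0,0],0]]' 30
```

```text
clock: 6.95
eef_pos: [489.4, 0.7, 66.1]
eef_rot: [-3.141, -0.001, 0.113]
wrist_force: [0.1, 6.6, 3.3]
finger_gap: 26.0
finger_force: 30.0
```

```bash
python3 -m jog '[[22,[0,0.02,-0.01],0],[22,[0,0.02,-0.01],0],[22,[0,0,0],0]]'; python3 -m jog '[[22,[0,0.02,-0.01],0],[22,[0,0.02,-0.01],0],[22,[0,0,0],0]]'
```

```text
clock: 7.25
eef_pos: [489.2, 0.4, 66.3]
eef_rot: [-3.138, -0.001, 0.113]
wrist_force: [3.2, 21.2, -7.5]
finger_gap: 26.0
finger_force: 30.0
clock: 7.55
eef_pos: [488.8, -0.9, 67.0]
eef_rot: [-3.137, 0.001, 0.113]
wrist_force: [2.7, 24.9, -7.4]
finger_gap: 26.0
finger_force: 30.0
```

```bash
python3 -m jog '[[22,[0,0.03,-0.02],0],[22,[0,0.03,-0.02],0],[22,[0,0,0],0]]'; python3 - <<'E'
from h import *
s=read_state(); a=camera("side")[190:250,180:270,::-1]; b=camera("scene")[150:210,205:295,::-1]
cv2.imwrite("pics/v4.png",np.hstack([cv2.resize(x,(400,267),interpolation=cv2.INTER_CUBIC) for x in (a,b)]))
print(s["moment"])
E
```

```text
clock: 7.85
eef_pos: [488.8, -2.2, 68.7]
eef_rot: [-3.134, 0.001, 0.113]
wrist_force: [-0.1, 39.1, -4.9]
finger_gap: 26.2
finger_force: 30.0
[ 8.06724396  0.10016735 -0.114215  ]
```

View pics/v4.png

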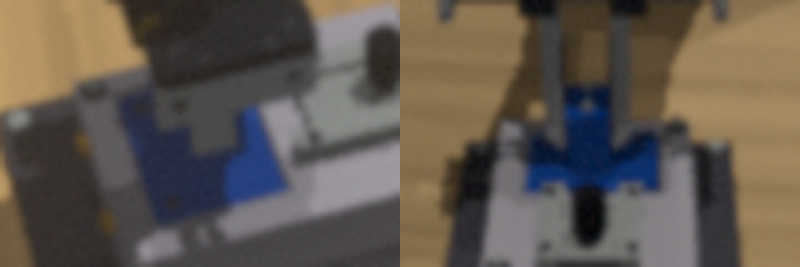

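The scene crop shows the block leaning, with its +y end (right, near (655,140)) higher than its -y end. The block turns in the pads and the jig stays down. I rock it back while easing upwards.

```bash
python3 -m jog '[[22,[0,-0.04,0],0],[22,[0,-0.04,0],0],[22,[0,-0.04,-0.01],0],[22,[0,-0.04,-0.01],0],[22,[0,0,0],0]]'; python3 -m jog '[[22,[0,-0.03,-0.02],0],[22,[0,-0.03,-0.02],0],[22,[0,0,0],0]]';python3 -m jog '[[22,[0,-0.03,-0.02],0],[22,[0,-0.03,-0.02],0],[22,[0,0,0],0]]'
```

```text
clock: 8.45
eef_pos: [489.0, 0.2, 70.6]
eef_rot: [3.139, -0.0, 0.113]
wrist_force: [-0.6, -4.3, -4.3]
finger_gap: 26.1
finger_force: 30.0
clock: 8.75
eef_pos: [488.3, 2.2, 71.9]
eef_rot: [3.138, 0.001, 0.113]
wrist_force: [3.5, -14.0, -12.4]
finger_gap: 26.1
finger_force: 30.0
clock: 9.05
eef_pos: [487.9, 4.0, 73.9]
eef_rot: [3.136, 0.001, 0.113]
wrist_force: [2.0, -23.5, -11.1]
finger_gap: 26.7
finger_force: 30.0
```

```bash
python3 -m jog '[[22,[0,-0.02,-0.01],0],[22,[0,-0.02,-0.01],0],[22,[0,0,0],0]]'; python3 -m jog '[[22,[0,0.05,0],0],[22,[0,0.05,0],0],[22,[0,0.05,-0.01],0],[22,[0,0.05,-0.01],0],[22,[0,0.04,-0.02],0],[22,[0,0,0],0]]'; python3 -m jog '[[22,[0,0.03,-0.02],0],[22,[0,0.03,-0.02],0],[22,[0,0,0],0]]'; python3 - <<'E'
from h import *
s=read_state(); a=camera("side")[190:250,180:270,::-1]; b=camera("scene")[150:210,205:295,::-1]
cv2.imwrite("pics/v5.png",np.hstack([cv2.resize(x,(400,267),interpolation=cv2.INTER_CUBIC) for x in (a,b)]))
E
```

```text
clock: 9.35
eef_pos: [488.0, 5.2, 75.4]
eef_rot: [3.135, 0.001, 0.113]
wrist_force: [-0.1, -29.9, -5.9]
finger_gap: 27.5
finger_force: 30.2
clock: 9.95
eef_pos: [488.4, -0.9, 76.7]
eef_rot: [-3.138, 0.002, 0.113]
wrist_force: [0.2, 14.2, -11.1]
finger_gap: 26.0
finger_force: 30.0
clock: 10.25
eef_pos: [488.5, -2.6, 78.6]
eef_rot: [-3.136, 0.002, 0.113]
wrist_force: [-1.6, 23.3, -8.9]
finger_gap: 26.5
finger_force: 30.2
```

View pics/v5.png

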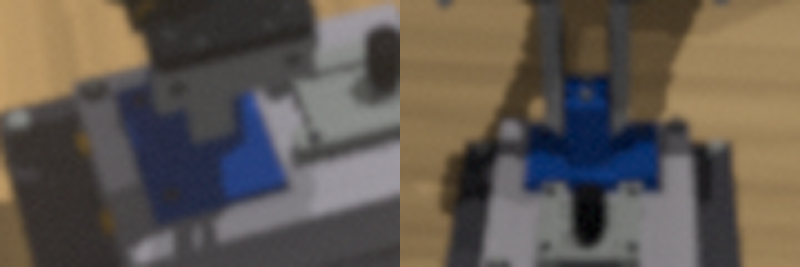

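The block is rising: the upstand top is now at row 78, up from 88, and the jig is still down. I carry on rocking.

```bash
python3 -m jog '[[22,[0,-0.05,0],0],[22,[0,-0.05,0],0],[22,[0,-0.05,-0.01],0],[22,[0,-0.05,-0.01],0],[22,[0,-0.04,-0.02],0],[22,[0,-0.03,-0.02],0],[22,[0,-0.03,-0.01],0],[22,[0,0,0],0]]' 35; python3 -m jog '[[22,[0,0.05,0],0],[22,[0,0.05,0],0],[22,[0,0.05,-0.01],0],[22,[0,0.05,-0.01],0],[22,[0,0.04,-0.02],0],[22,[0,0.03,-0.02],0],[22,[0,0.03,-0.01],0],[22,[0,0,0],0]]'; python3 - <<'E'
from h import *
s=read_state(); a=camera("side")[190:250,180:270,::-1]; b=camera("scene")[150:210,205:295,::-1]
cv2.imwrite("pics/v6.png",np.hstack([cv2.resize(x,(400,267),interpolation=cv2.INTER_CUBIC) for x in (a,b)]))
E
```

```text
clock: 11.15
eef_pos: [488.4, 6.1, 83.9]
eef_rot: [3.136, -0.001, 0.113]
wrist_force: [-3.3, -20.9, 6.7]
finger_gap: 27.1
finger_force: 36.0
clock: 11.95
eef_pos: [489.2, -2.3, 87.5]
eef_rot: [-3.135, -0.0, 0.113]
wrist_force: [-9.2, 27.2, 12.6]
finger_gap: 25.9
finger_force: 35.5
```

View pics/v6.png

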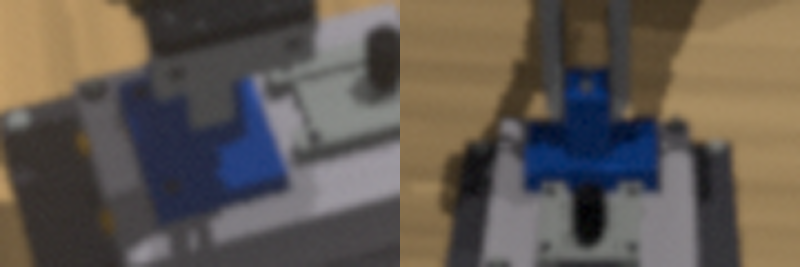

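The upstand top is now at row 68, about 14 mm up, and the block looks nearly level. Two gentler rocks with more lift should free it.

```bash
python3 -m jog '[[22,[0,-0.05,0],0],[22,[0,-0.05,0],0],[22,[0,-0.04,-0.01],0],[22,[0,-0.04,-0.02],0],[22,[0,-0.03,-0.02],0],[22,[0,0,-0.01],0]]' 35; python3 -m jog '[[22,[0,0.05,-0.01],0],[22,[0,0.04,-0.02],0],[22,[0,0,-0.02],0],[22,[0,0,0],0]]' 45
```

```text
clock: 12.65
eef_pos: [489.0, 2.9, 90.0]
eef_rot: [3.138, -0.001, 0.114]
wrist_force: [2.4, -13.8, -8.6]
finger_gap: 25.6
finger_force: 35.1
clock: 13.05
eef_pos: [489.0, 0.4, 92.2]
eef_rot: [3.142, -0.0, 0.113]
wrist_force: [-0.8, -0.2, -2.4]
finger_gap: 25.9
finger_force: 44.9
```

The pull is down to -2.4 N, which is only the block's own weight, so it's free of the plungers. I lift it slowly and check.

```bash
python3 -m jog '[[22,[0,0,-0.04],0],[22,[0,0,-0.04],0],[22,[0,0,-0.04],0],[22,[0,0,-0.04],0],[22,[0,0,-0.04],0],[22,[0,0,-0.04],0],[22,[0,0,-0.04],0],[22,[0,0,-0.04],0],[22,[0,0,0],0],[22,[0,0,0],0]]' 45; python3 - <<'E'
from h import *
s=read_state(); a=camera("side")[180:250,175:280,::-1]; b=camera("scene")[140:210,200:305,::-1]
cv2.imwrite("pics/v7.png",np.hstack([cv2.resize(x,(400,267),interpolation=cv2.INTER_CUBIC) for x in (a,b)]))
im=camera("scene"); m=((im[:,:,2]>60)&(im[:,:,2]>1.7*im[:,:,0])&(im[:,:,2]>1.4*im[:,:,1])); m[:,:225]=0;m[:,280:]=0;m[:150]=0;m[205:]=0
ys,xs=np.nonzero(m); print("blue rows",ys.min(),ys.max(),"cols",xs.min(),xs.max())
K,M=cam("scene")
for h in (32,40,45,50,55,60,65,70): # predicted px of underside edge and upstand top edge (+x face)
    print(h,np.round(proj(K,M,bedpts(488.5,0,.113,[(32,-40,h),(32,40,h),(32,-40,h+20),(20,0,h+62)])),1).tolist())
E
```

```text
clock: 14.05
eef_pos: [488.9, 0.3, 108.0]
eef_rot: [3.142, -0.0, 0.113]
wrist_force: [0.5, 0.4, -1.7]
finger_gap: 25.7
finger_force: 44.9
blue rows 162 187 cols 233 262
32 [[232.9, 199.5], [262.7, 199.6], [232.6, 193.4], [247.6, 177.5]]
40 [[232.8, 197.1], [262.7, 197.1], [232.5, 190.8], [247.5, 174.9]]
45 [[232.7, 195.5], [262.8, 195.6], [232.4, 189.3], [247.5, 173.2]]
50 [[232.7, 194.0], [262.8, 194.0], [232.4, 187.7], [247.4, 171.5]]
55 [[232.6, 192.4], [262.8, 192.4], [232.3, 186.1], [247.4, 169.9]]
60 [[232.5, 190.8], [262.8, 190.9], [232.2, 184.5], [247.4, 168.2]]
65 [[232.4, 189.3], [262.8, 189.3], [232.1, 182.8], [247.3, 166.5]]
70 [[232.4, 187.7], [262.8, 187.7], [232.0, 181.2], [247.3, 164.8]]
```

View pics/v7.png

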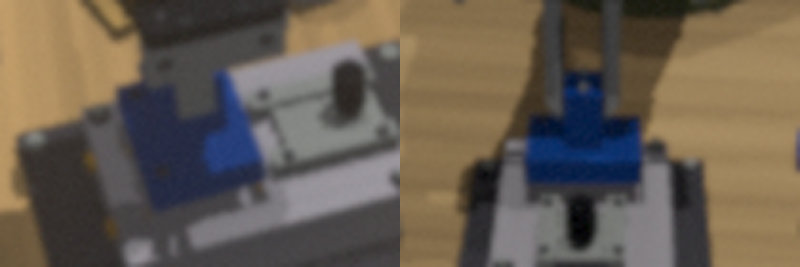

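The block hangs level, with its underside edge near scene row 188, which puts it about 17 mm above the mouth. As a last check, I compare the jig's position with the first picture and look for drift.

```bash
python3 -m jog '[[22,[0,0,0],0],[22,[0,0,0],0],[22,[0,0,0],0],[22,[0,0,0],0],[22,[0,0,0],0]]'; python3 - <<'E'
from h import *
a=cv2.resize(cv2.imread("pics/scene0.png",0),(512,384),interpolation=cv2.INTER_AREA).astype(np.float32)
b=cv2.cvtColor(camera("scene"),cv2.COLOR_RGB2GRAY).astype(np.float32)
for n,(r0,r1,c0,c1) in dict(jigfront=(205,230,222,275),bed=(222,240,210,290),cup=(182,212,165,205),tin=(190,240,300,342),driver=(205,255,165,185),pad=(188,200,308,332)).items():
    A,B=a[r0:r1,c0:c1],b[r0:r1,c0:c1]
    print(n,np.round(cv2.phaseCorrelate(A,B,cv2.createHanningWindow((c1-c0,r1-r0),5)),2).tolist())
print(np.round(read_state()["qd"],4))
E
```

```text
clock: 14.7
eef_pos: [488.9, 0.3, 107.9]
eef_rot: [3.142, 0.0, 0.113]
wrist_force: [0.5, 0.5, -2.5]
finger_gap: 26.0
finger_force: 44.9Traceback (most recent call last):
  File "<stdin>", line 6, in <module>
    return _wrapfunc(a, 'round', decimals=decimals, out=out)
    return _wrapit(obj, method, *args, **kwds)
    conv = _array_converter(obj)
ValueError: setting an array element with a sequence. The requested array has an inhomogeneous shape after 1 dimensions. The detected shape was (2,) + inhomogeneous part.
```

```bash
python3 - <<'E'
from h import *
a=cv2.resize(cv2.imread("pics/scene0.png",0),(512,384),interpolation=cv2.INTER_AREA).astype(np.float32)
b=cv2.cvtColor(camera("scene"),cv2.COLOR_RGB2GRAY).astype(np.float32)
for n,(r0,r1,c0,c1) in dict(jigfront=(205,230,222,275),bed=(222,240,210,290),cup=(182,212,165,205),tin=(190,240,300,342),driver=(205,255,165,185),pad=(188,200,308,332)).items():
    d,r=cv2.phaseCorrelate(a[r0:r1,c0:c1].copy(),b[r0:r1,c0:c1].copy(),cv2.createHanningWindow((c1-c0,r1-r0),5)); print(n,np.round(d,2),round(r,2))
E
```

```text
jigfront [-0.07  0.52] 1.03
bed [-0.02 -0.16] 0.98
cup [ 0.05 -0.05] 0.79
tin [ 0.76 -0.  ] 0.87
driver [0.1  0.15] 0.92
pad [0.04 0.17] 0.95
```

```bash
python3 -c "from cell import *; print(sign_off())"
```

```text
the job is handed in; nothing more can be done
None
```

I handed the job in with the keeper fully back and the blue block rocked free; it is held upright and still about 17 mm above its pocket, with the jig down on its dowels and the bench items untouched as far as the camera check shows.

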